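# Stack a terminal stud and hold the sensor slide at its mark

### The job

On the aluminium inspection jig, thread the copper ring and then the white collar down the upright stud, each fully home (copper flat on the plate, white resting on the copper), and let go of them. Then grip the orange handle of the spring-return sensor slide, pull it out until the slide's black pointer stands opposite the red mark, and keep holding it there: the program finishes while still holding the slide at the mark. Leave the dark steel ring and everything else on the bench where they are.

Things in the scene. Friction and masses are not known exactly. Their poses are not given: they have to be found in the camera images.
- jig: Fixed jig: aluminium plate 260 (x) x 200 (y) x 12 mm on the black mat (top at z = 3 mm). Origin: centre of the plate's underside; x away from the robot along the slide's track (turned up to 0.3 rad), y left, z up. Steel stud on its left, sensor slide on its right, dark block 34 mm high behind the slide. Only the slide's sensor stands near the stud, its tip at least 35 mm from the stud's axis.
- stud_foot (a point): Point on the stud's axis where it meets the plate's top face, at jig (0, 50, 12) mm; axes as the jig's. Stud: upright, 12 mm diameter, 45 mm high, its last 6 mm tapered to 6 mm diameter.
- stud_tip (a point): Tip of the stud, 45 mm above stud_foot.
- copper_ring: Loose copper ring, 44 mm outside diameter, 16 mm bore, 14 mm high, 110 to 220 g, lying flat on the blue kit board. Origin: centre of its underside; z up along its axis. Goes on the stud first.
- white_collar: Loose white plastic collar, 36 mm outside diameter, 16 mm bore, 18 mm high, 20 to 45 g, lying flat on the kit board. Origin: centre of its underside; z up along its axis. Goes on the stud second, on top of the copper ring (its origin then 14 mm above stud_foot).
- carriage: Slide: grey carriage 100 x 42 x 14 mm, upright orange handle 16 (x) x 40 (y) x 52 mm near its front, brass sensor behind. Axes as the jig's; origin: centre of its underside, 13 mm above the jig's underside, 50 mm right of the jig's centre line. Slides along jig -x (to the robot), 0 to 62 mm; a spring draws it back, 4 N at rest plus 1.1 N per cm pulled; it springs back when let go.
- grip_top (a point): Centre of the top face of the orange handle, moving with the slide: 79 mm above the jig's underside; axes as the jig's. The handle is best pinched from above across its 16 mm thickness (fingers in front and behind, closing along jig x); all its 52 mm stand free above the carriage.
- pointer_tip (a point): Tip of the black pointer (4 mm wide) on the slide's right side, level with the middle of the handle in x, moving with the slide.
- mark: Red mark, 10 (x) x 14 (y) x 10 mm, white centre line, on the scale strip at the jig's right edge. Its place differs from start to start: 26 to 50 mm from the resting pointer towards jig -x. Origin: centre of its underside; axes as the jig's. The pointer passes beside it without touching; the slide is at the mark when pointer_tip has the mark's x in the jig's frame.
- kit_board: Fixed flat blue board 210 x 190 x 5 mm on the mat, on which the three rings lie in any order, at least 80 mm apart between centres. Origin: centre of its underside; its top is at z = 8 mm.
- steel_ring: Bystander: dark steel ring, 44 mm outside, 16 mm bore, 14 mm high, loose on the kit board. Not used. Origin: centre of its underside.
- screwdriver: Bystander: screwdriver lying loose on the mat, on the right near the robot.
- spanner: Bystander: spanner lying loose on the mat, far left.
- flux_bottle: Bystander: small amber bottle, 44 mm diameter, 100 mm high, standing at the back left.
- tape_roll: Bystander: yellow roll, 80 mm diameter, 18 mm high, lying at the back right.
- screw_cup: Bystander: small grey cup, 60 mm diameter, 40 mm high, standing left of the bottle.
There are look-alikes about, which are no part of the job. Several things have the shape of the white_collar; the one meant has the colours described above.

How it is judged:
By the outcome, as a careful person would: the job done as asked, in the order asked, and still so for the second after the job is handed in, while the arm keeps its last pose, push and grip.
It also fails if it takes over 56 s, if anything falls off the work surface, if the arm or the gripper's body presses on something with over 40 N, if the wrist force passes 120 N, or if a joint passes its speed limit or range.

### The arm

A 6-joint arm with a two-finger parallel gripper is mounted at the origin on the work surface. World frame = base frame: x ahead of the robot, y to its left, z up, the work surface at z = 0. Lengths are in m, angles in rad, forces in N, time in s.
With the tool pointing down it reaches from about 0.325 to 0.85 m from the base axis. Payload 15.5 kg.
Tool frame: the origin (TCP) lies between the finger pads; the fingertips stand 25 mm ahead of it and the grasp point (between the pads) lies 6 mm ahead of it (ctrl.finger_overhang is the distance from the TCP to the fingertips, in m); z points along the fingers, y is the line along which they close (so a half turn about z gives the same grasp; the last joint's range is limited). The gripper opens to 91 mm and grips with 3 to 60 N. Pads are 32 mm wide; open, the fingers measure 118 mm over their backs; the gripper's body (76 mm by 178 mm) begins 60 mm behind the grasp point.
Start: joints at [-1.196, 0.494, 1.345, -0, 1.302, -0.096], TCP at [0.284, -0.557, 0.239] pointing down, gripper open.
Joint ranges: [-2.91, 2.91], [-0.82, 2.16], [0.22, 2.67], [-1.22, 4.37], [0.12, 2.79], [-3.08, 3.08]. Speed limits (rad/s): [1.89, 1.89, 2.57, 3.01, 3.01, 3.01].

### API

Orientations are given as a unit quaternion [x, y, z, w].
In Python, from bench import ctrl gives the robot as it stands.
- The arm moves only by the tool step_arm, never from a script. Its argument "increments" is a list of rows, each an object of numbers: "rx", "ry", "rz": the turn, a rotation vector about the tool's x, y, z in rad; "x", "y", "z": the shift along the tool's x, y, z in cm; "jaw": the opening, from 0 (shut) to 1 (fully open). In form: [{"rx": .., "ry": .., "rz": .., "x": .., "y": .., "z": .., "jaw": ..}, ...]. A call has 1 to 10 rows; each row is the pose to reach, as a shift and turn from the pose commanded when the call began, along the tool's axes at that moment; what a row does not reach only later rows make up. A row lasts 1/8 s, in which the tool goes at most 62.5 mm and 10.7 degrees, less where a joint would pass 70% of its speed; a pose out of reach is approached as far as the arm can. A call with a gripper value outside its range is refused whole. The fingers move at their own pace and stop on an object; "newtons" is the grip in N (left out, the last holds). Time passes only in rows, so rows that repeat a pose let the fingers close. It gives the time, the measured TCP pose, the force, the opening and the grip force at its end, in the units of the state.
- ctrl.state(): the state, without advancing time (a new reading comes with each control period).
- ctrl.capture(name): name is "scene" or "top" or "wrist"; returns (picture, depth): 420x560x3 uint8, red, green, blue; 420x560 float32, m along the optical axis (not along the pixel's ray), 0 where there is no reading.
- ctrl.calibration(name): a dict with "fovy" (degrees; the focal length in pixels is half the picture's height over the tangent of half this angle, whatever the lens; pixels are square), "cx", "cy" (the principal point, pixels), "D" ([k1, k2, p1, p2, k3] as OpenCV has them; the pictures are not rectified), "rvec" (rotation vector, rad) and "tvec" (3), from world to camera coordinates, as OpenCV has them; the wrist camera has in their place "T_tool_cam" (4x4, takes a point from camera to tool coordinates, whose origin is the TCP and whose axes are the flange's). Camera axes: x right, y down, z forward; pixel columns grow to the right and rows downward; lengths in m; the calibration is good to about 2 mm. A picture is of the moment at which its call begins: read the wrist's pose just before it. calibration takes no time and is no camera call.
- ctrl.sign_off(): hands the job in; it is judged then, once.
The state is a dict: "time_s": time; "joint_positions": joint angles; "joint_velocities": joint speeds; "joint_efforts": joint torques, N m; "tcp_pos": TCP position; "tool_rot": TCP orientation; "contact_force": force on the tool from outside, world axes, zero at the start; "wrist_torque": the same for the moment, N m; "grip_width": finger opening in m; "grip_force": force on a finger pad.
Only numpy, scipy, OpenCV 4.12 (cv2) and the standard library are available. Lean on these libraries where they do the work, as an engineer would, in place of code of your own. Each camera call takes 0.05 s, during which the arm holds its last target. There are 200 camera calls.

## Working session

There is one attempt and no reset: what is moved stays moved. The work goes in short steps, Python scripts to look and compute and a tool call to move; the robot and the scene stay as the last step left them, time stands still between calls to the robot, and variables do not carry over. Pictures are saved under pics/ and viewed, at most 10 in all, crops included, and the job is handed in when it is done.

Besides the shell and the picture viewer there is one more tool, called after "Emit:" by a JSON object that holds its "method" and its "body", one argument or row to a line. step_arm: Moves the arm, as the interface text tells. Its arguments: {"type":"object","properties":{"increments":{"type":"array"},"newtons":{"type":"number"}},"required":["increments"]}

```bash
mkdir -p pics
cat > h.py <<'E'
import numpy as np, cv2
from scipy.spatial.transform import Rotation as R
from bench import ctrl
def K(c):
    f=210/np.tan(np.radians(c["fovy"])/2); return np.array([[f,0,c["cx"]],[0,f,c["cy"]],[0,0,1.]])
def cam(name,s=None):
    c=ctrl.calibration(name)
    if name=="wrist":
        s=s or ctrl.state(); T=np.eye(4); T[:3,:3]=R.from_quat(s["tool_rot"]).as_matrix(); T[:3,3]=s["tcp_pos"]
        W=T@np.array(c["T_tool_cam"]); return c,W[:3,:3],W[:3,3]
    r=cv2.Rodrigues(np.array(c["rvec"],float))[0]; return c,r.T,-r.T@np.array(c["tvec"],float).ravel()
def rays(cm,px):
    c,r,o=cm; u=cv2.undistortPoints(np.array(px,float).reshape(-1,1,2),K(c),np.array(c["D"],float)).reshape(-1,2)
    return np.c_[u,np.ones(len(u))]@r.T,o
def onz(cm,px,z):
    d,o=rays(cm,px); return o+d*((z-o[2])/d[:,2])[:,None]
def shot(name,fn=None):
    s=ctrl.state(); cm=cam(name,s); im,dp=ctrl.capture(name); im=np.ascontiguousarray(im[:,:,::-1])
    if fn: cv2.imwrite("pics/"+fn+".png",im)
    np.savez(""+(fn or name)+".npz",im=im,dp=dp); return cm,im,dp
E
python3 - <<'E'
from h import *
print(ctrl.state()); print(ctrl.calibration("top")); print(ctrl.calibration("wrist"))
shot("top","top1"); shot("scene","scene1")
E
```

```text
{'time_s': 0.0, 'joint_positions': array([-1.19544159e+00,  4.94181746e-01,  1.34612082e+00, -5.24046986e-06,
        1.30252461e+00, -9.55208980e-02]), 'joint_velocities': array([-2.76653045e-04,  1.71916708e-03,  9.75691359e-04,  8.59311917e-04,
        9.04302474e-05,  9.61118641e-04]), 'joint_efforts': array([ 2.83186615e-03, -8.78819776e+01, -3.81854725e+01,  7.06982380e-02,
        5.32940822e-02, -1.31340507e-04]), 'tcp_pos': array([ 0.28340141, -0.55665726,  0.23834264]), 'tool_rot': array([ 9.72411958e-01,  2.33269378e-01, -8.85852804e-05, -6.10877609e-04]), 'contact_force': array([0.11563292, 0.47467563, 1.40855586]), 'wrist_torque': array([0.01965595, 0.02289412, 0.02099308]), 'grip_force': 0.0, 'grip_width': 0.09121899923331761}
{'fovy': 46.972613009348265, 'cx': 292.9352169147278, 'cy': 212.04445758377912, 'D': array([-0.13643071,  0.        ,  0.        ,  0.        ,  0.        ]), 'rvec': array([ 2.17981158, -2.17657724,  0.13507511]), 'tvec': array([0.008248  , 0.58249822, 1.32582731])}
{'fovy': 69.201731257457, 'cx': 280.1443834414858, 'cy': 215.26858304079818, 'D': array([-0.01919214,  0.        ,  0.        ,  0.        ,  0.        ]), 'T_tool_cam': array([[-7.10011489e-04, -9.63912291e-01, -2.66219066e-01,
         7.51861432e-02],
       [ 9.99998349e-01, -2.39058986e-04, -1.80144281e-03,
         1.09091238e-04],
       [ 1.67279081e-03, -2.66219905e-01,  9.63910869e-01,
        -1.46001970e-01],
       [ 0.00000000e+00,  0.00000000e+00,  0.00000000e+00,
         1.00000000e+00]])}
```

View pics/top1.png

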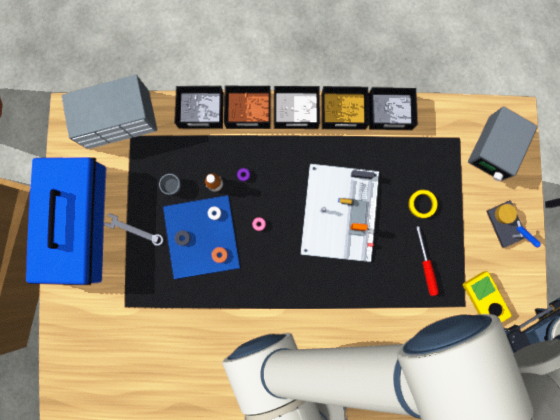

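View pics/scene1.png

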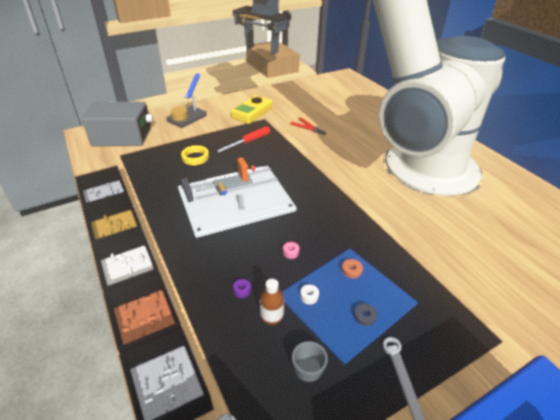

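The top view shows three ring-like things on the blue board: white at (214,213), copper at (219,255) and dark steel at (182,238). Two collar look-alikes lie off the board, pink at (259,224) and purple at (243,174). The white one is meant, by its colour and its place on the board. The stud is near (323,210), the orange handle at (360,227) and the red mark at (370,244).

Run:
```python
from h import *
cm=cam("top"); im=np.load("top1.npz")["im"]; hsv=cv2.cvtColor(im,cv2.COLOR_BGR2HSV)
a=cv2.resize(im[190:285,160:270],None,fx=3.5,fy=3.5,interpolation=2); b=cv2.resize(im[155:270,295:390],None,fx=3.5,fy=3.5,interpolation=2)
h=max(a.shape[0],b.shape[0]); pad=lambda q:cv2.copyMakeBorder(q,0,h-q.shape[0],0,8,0)
cv2.imwrite("pics/crop1.png",np.hstack([pad(a),pad(b)]))
def big(m,x0,x1,y0,y1):
    M=np.zeros_like(m);M[y0:y1,x0:x1]=m[y0:y1,x0:x1]
    cs=cv2.findContours(M,cv2.RETR_EXTERNAL,2)[0]; return max(cs,key=cv2.contourArea)
H,S,V=cv2.split(hsv)
w=big(((S<60)&(V>150)).astype(np.uint8),195,235,195,232)
c=big(((H<20)&(S>90)&(V>80)).astype(np.uint8),200,240,235,275)
o=big(((H<22)&(S>150)&(V>120)).astype(np.uint8),345,385,215,236)
r=big((((H<6)|(H>172))&(S>130)&(V>100)).astype(np.uint8),362,385,236,255)
for n,q,z in (("white",w,.026),("copper",c,.022),("handle",o,.082),("mark",r,.03)):
    e=cv2.minAreaRect(q); print(n,e,onz(cm,[e[0]],z)[0].round(4))
p=big(((S<60)&(V>120)).astype(np.uint8),295,385,155,270)
e=cv2.minAreaRect(p); print(e, onz(cm,cv2.boxPoints(e),.015).round(4))
```

```text
white ((214.0, 213.0), (12.0, 12.0), 90.0) [0.5796 0.2312 0.026 ]
copper ((219.0, 254.5), (13.0, 14.0), 90.0) [0.4633 0.2159 0.022 ]
handle ((358.5445556640625, 226.55447387695312), (15.323573112487793, 6.36823844909668), 5.710593223571777) [ 0.5381 -0.1672  0.082 ]
mark ((370.5882568359375, 244.85296630859375), (2.9104275703430176, 5.093247413635254), 75.96376037597656) [ 0.4905 -0.2089  0.03  ]
((340.0177001953125, 212.33021545410156), (71.2391128540039, 91.56133270263672), 5.964487075805664) [[ 0.4649 -0.0107  0.015 ]
 [ 0.7255 -0.0383  0.015 ]
 [ 0.7054 -0.2433  0.015 ]
 [ 0.4437 -0.2114  0.015 ]]
```

View pics/crop1.png

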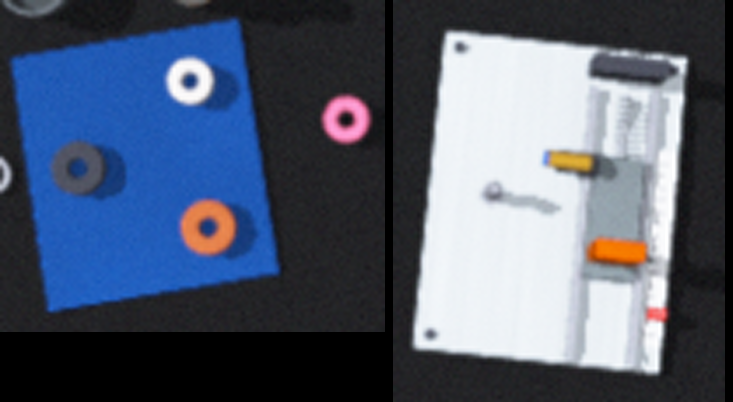

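The crop confirms the white collar on the board at top-view (214,213); pink and purple are off-board decoys. The jig's yaw is about −0.107. I'll go above the copper ring first.

Emit:
{"method": "step_arm", "body": {
  "increments": [
    {"x":51,"y":-60.8,"z":7.9,"rz":-0.99,"jaw":0.75},
    {"x":51,"y":-60.8,"z":7.9,"rz":-0.99,"jaw":0.75},
    {"x":51,"y":-60.8,"z":7.9,"rz":-0.99,"jaw":0.75},
    {"x":51,"y":-60.8,"z":7.9,"rz":-0.99,"jaw":0.75},
    {"x":51,"y":-60.8,"z":7.9,"rz":-0.99,"jaw":0.75},
    {"x":51,"y":-60.8,"z":7.9,"rz":-0.99,"jaw":0.75},
    {"x":51,"y":-60.8,"z":7.9,"rz":-0.99,"jaw":0.75},
    {"x":51,"y":-60.8,"z":7.9,"rz":-0.99,"jaw":0.75},
    {"x":51,"y":-60.8,"z":7.9,"rz":-0.99,"jaw":0.75},
    {"x":51,"y":-60.8,"z":7.9,"rz":-0.99,"jaw":0.75}
  ]
}}

```text
$.increments[0]: bad value
```

Emit:
{"method": "step_arm", "body": {
  "increments": [
    {"rx":0,"ry":0,"rz":-0.99,"x":51,"y":-60.8,"z":7.9,"jaw":0.75},
    {"rx":0,"ry":0,"rz":-0.99,"x":51,"y":-60.8,"z":7.9,"jaw":0.75},
    {"rx":0,"ry":0,"rz":-0.99,"x":51,"y":-60.8,"z":7.9,"jaw":0.75},
    {"rx":0,"ry":0,"rz":-0.99,"x":51,"y":-60.8,"z":7.9,"jaw":0.75},
    {"rx":0,"ry":0,"rz":-0.99,"x":51,"y":-60.8,"z":7.9,"jaw":0.75},
    {"rx":0,"ry":0,"rz":-0.99,"x":51,"y":-60.8,"z":7.9,"jaw":0.75},
    {"rx":0,"ry":0,"rz":-0.99,"x":51,"y":-60.8,"z":7.9,"jaw":0.75},
    {"rx":0,"ry":0,"rz":-0.99,"x":51,"y":-60.8,"z":7.9,"jaw":0.75},
    {"rx":0,"ry":0,"rz":-0.99,"x":51,"y":-60.8,"z":7.9,"jaw":0.75},
    {"rx":0,"ry":0,"rz":-0.99,"x":51,"y":-60.8,"z":7.9,"jaw":0.75}
  ]
}}

```text
time_s: 1.35
tcp_pos: [0.4237, 0.051, 0.1769]
tool_rot: [0.745, 0.667, 0.0, 0.0]
contact_force: [1.2, -1.9, -0.1]
grip_width: 0.0681
grip_force: 0.0
```

Emit:
{"method": "step_arm", "body": {
  "increments": [
    {"rx":0,"ry":0,"rz":0,"x":16.2,"y":1.9,"z":1.7,"jaw":0.75},
    {"rx":0,"ry":0,"rz":0,"x":16.2,"y":1.9,"z":1.7,"jaw":0.75},
    {"rx":0,"ry":0,"rz":0,"x":16.2,"y":1.9,"z":1.7,"jaw":0.75},
    {"rx":0,"ry":0,"rz":0,"x":16.2,"y":1.9,"z":1.7,"jaw":0.75},
    {"rx":0,"ry":0,"rz":0,"x":16.2,"y":1.9,"z":1.7,"jaw":0.75}
  ]
}}

```text
time_s: 1.98
tcp_pos: [0.4598, 0.2075, 0.1598]
tool_rot: [0.745, 0.667, -0.0, -0.0]
contact_force: [-0.5, -0.1, -1.0]
grip_width: 0.0687
grip_force: 0.0
```

```bash
cat >> h.py <<'E'
def hsv(im): return cv2.split(cv2.cvtColor(im,cv2.COLOR_BGR2HSV))
def ring(cm,mask,z,near=None):
    """centre of the largest blob (or nearest to world xy `near`) via its outer contour on plane z"""
    m=cv2.morphologyEx(mask.astype(np.uint8),cv2.MORPH_OPEN,np.ones((3,3)))
    cs=[q for q in cv2.findContours(m,cv2.RETR_EXTERNAL,2)[0] if cv2.contourArea(q)>150]
    out=[]
    for q in cs:
        P=onz(cm,q.reshape(-1,2),z)[:,:2].astype(np.float32); c,rad=cv2.minEnclosingCircle(P); out.append((c,rad,q.reshape(-1,2).mean(0)))
    return sorted(out,key=lambda t:-t[1] if near is None else np.hypot(t[0][0]-near[0],t[0][1]-near[1]))
def delta(target,s=None,ang=None):
    """tool-axis shift in cm to a world TCP target, and rz to turn tool x to angle `ang`"""
    s=s or ctrl.state(); M=R.from_quat(s["tool_rot"]).as_matrix()
    print("tcp",np.round(s["tcp_pos"],4),"F",np.round(s["contact_force"],1),"grip",s["grip_width"],"d_cm",(M.T@(np.array(target)-s["tcp_pos"])*100).round(2),"xang",np.arctan2(M[1,0],M[0,0]).round(3), "rz",None if ang is None else round(np.arctan2(M[1,0],M[0,0])-ang,3),"q",R.from_matrix(M).as_rotvec().round(4))
E
python3 - <<'E'
from h import *
cm,im,dp=shot("wrist","w1"); H,S,V=hsv(im)
r=ring(cm,(H<20)&(S>110)&(V>60),.022); print(r[:3]); c=r[0][0]; delta([c[0],c[1],.0345])
E
```

```text
[((0.5405970811843872, 0.03764756768941879), 0.16836421191692352, array([376.03960396, 344.54125413])), ((0.6934980154037476, 0.2246384173631668), 0.03097451478242874, array([524.93684211, 167.43157895])), ((0.46169111132621765, 0.21672317385673523), 0.021456049755215645, array([284.11827957, 200.59139785]))]
tcp [0.4599 0.2071 0.1599] F [ 0.3 -0.2 -0.1] grip 0.06837342224713965 d_cm [-15.95   9.9   12.54] xang 1.46 rz None q [-2.3406e+00 -2.0953e+00  1.1000e-03]
```

View pics/w1.png

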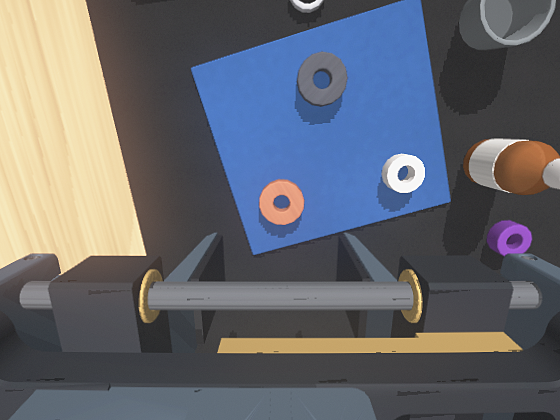

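The wrist view shows copper at (282,202), which gives world (0.462, 0.217), and white at (403,173). Next I descend and grip the copper.

Emit:
{"method": "step_arm", "body": {
  "increments": [
    {"rx":0,"ry":0,"rz":0,"x":1,"y":0.1,"z":5,"jaw":0.75},
    {"rx":0,"ry":0,"rz":0,"x":1,"y":0.1,"z":10,"jaw":0.75},
    {"rx":0,"ry":0,"rz":0,"x":1,"y":0.1,"z":12.4,"jaw":0.75},
    {"rx":0,"ry":0,"rz":0,"x":1,"y":0.1,"z":12.4,"jaw":0.75},
    {"rx":0,"ry":0,"rz":0,"x":1,"y":0.1,"z":12.4,"jaw":0.4},
    {"rx":0,"ry":0,"rz":0,"x":1,"y":0.1,"z":12.4,"jaw":0.3},
    {"rx":0,"ry":0,"rz":0,"x":1,"y":0.1,"z":12.4,"jaw":0.3},
    {"rx":0,"ry":0,"rz":0,"x":1,"y":0.1,"z":12.4,"jaw":0.3}
  ],
  "newtons": 25
}}

```text
time_s: 3.02
tcp_pos: [0.4625, 0.2175, 0.0363]
tool_rot: [0.745, 0.667, 0.0, 0.0]
contact_force: [0.2, -4.2, 6.4]
grip_width: 0.0425
grip_force: 25.0
```

Emit:
{"method": "step_arm", "body": {
  "increments": [
    {"rx":0,"ry":0,"rz":0,"x":1,"y":0,"z":-5,"jaw":0.3},
    {"rx":0,"ry":0,"rz":0,"x":0,"y":0,"z":-10,"jaw":0.3},
    {"rx":0,"ry":0,"rz":0,"x":-33.8,"y":15.9,"z":-13.4,"jaw":0.3},
    {"rx":0,"ry":0,"rz":0,"x":-33.8,"y":15.9,"z":-13.4,"jaw":0.3},
    {"rx":0,"ry":0,"rz":0,"x":-33.8,"y":15.9,"z":-13.4,"jaw":0.3},
    {"rx":0,"ry":0,"rz":0,"x":-33.8,"y":15.9,"z":-13.4,"jaw":0.3},
    {"rx":0,"ry":0,"rz":0,"x":-33.8,"y":15.9,"z":-13.4,"jaw":0.3},
    {"rx":0,"ry":0,"rz":0,"x":-33.8,"y":15.9,"z":-13.4,"jaw":0.3},
    {"rx":0,"ry":0,"rz":0,"x":-33.8,"y":15.9,"z":-13.4,"jaw":0.3},
    {"rx":0,"ry":0,"rz":0,"x":-33.8,"y":15.9,"z":-13.4,"jaw":0.3}
  ]
}}

```text
time_s: 4.28
tcp_pos: [0.5828, -0.1355, 0.1696]
tool_rot: [0.745, 0.667, -0.0, -0.001]
contact_force: [-0.6, 0.9, -2.5]
grip_width: 0.0428
grip_force: 25.0
```

Emit:
{"method": "step_arm", "body": {
  "increments": [
    {"rx":0,"ry":0,"rz":0,"x":0,"y":0,"z":0,"jaw":0.3},
    {"rx":0,"ry":0,"rz":0,"x":0,"y":0,"z":0,"jaw":0.3},
    {"rx":0,"ry":0,"rz":0,"x":0,"y":0,"z":0,"jaw":0.3}
  ]
}}

```text
time_s: 4.65
tcp_pos: [0.5832, -0.1351, 0.1701]
tool_rot: [0.745, 0.668, -0.0, -0.0]
contact_force: [1.0, 0.2, -1.4]
grip_width: 0.0425
grip_force: 25.0
```

Run:
```python
from h import *
im=np.load("w1.npz")["im"]
cm,im,dp=shot("wrist","w2"); delta([.583,-.136,.17]); cv2.imwrite("pics/w2b.png",im)
```

```text
tcp [ 0.5832 -0.1352  0.1701] F [-0.7  0.6 -2.3] grip 0.042768562935144395 d_cm [-0.08 -0.01  0.01] xang 1.461 rz None q [-2.3394 -2.0967  0.    ]
```

View pics/w2.png

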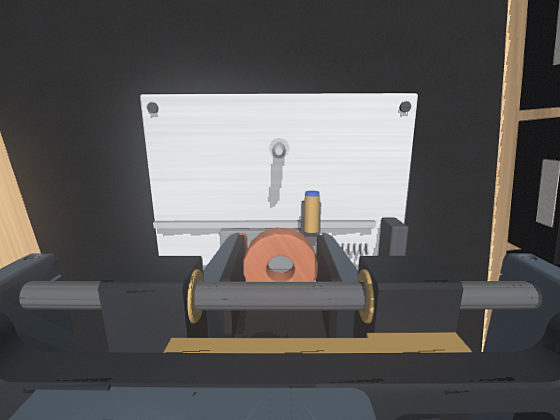

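The wrist view shows the stud tip near (279,150), the held copper ring at (281,258) and the sensor at (312,210).

Run:
```python
from h import *
d=np.load("w2.npz"); im,dp=d["im"],d["dp"]; cm=cam("wrist"); H,S,V=hsv(im)
print("tip guess",onz(cm,[(279,150)],.060))
s=(cv2.resize(im[110:215,225:335],None,fx=6,fy=6,interpolation=2)); cv2.imwrite("pics/stud.png",s)
# depth-based stud: points with z between .035 and .07 near the guess
v,u=np.mgrid[110:190,240:320]; px=np.c_[u.ravel(),v.ravel()]; r,o=rays(cm,px); P=o+r*dp[110:190,240:320].reshape(-1,1)
for a,b in((.02,.04),(.04,.052),(.052,.058),(.058,.066)):
    k=(P[:,2]>a)&(P[:,2]<b); print(a,b,k.sum(),P[k].mean(0).round(4),px[k].mean(0).round(1))
k=P[:,2]<.02; print("plate z",np.median(P[k][:,2]))
for q in ring(cm,(H<20)&(S>90)&(V>50),.156)[:4]:print(q)
# plate edges: left, top, right of white region
m=((S<60)&(V>150))
for n,pts in (("far",[(x,np.argmax(m[60:140,x])+60) for x in range(180,390,10)]),("left",[(np.argmax(m[y,110:200])+110,y) for y in range(115,215,8)]),("right",[(449-np.argmax(m[y,370:450][::-1]),y) for y in range(115,215,8)])):
    W=onz(cm,pts,.015); l=cv2.fitLine(W[:,:2].astype(np.float32),cv2.DIST_HUBER,0,.01,.01).ravel(); print(n,l.round(4),np.degrees(np.arctan2(l[1],l[0])))
```

```text
tip guess [[ 0.58874561 -0.07491634  0.06      ]]
0.02 0.04 10 [ 0.5891 -0.0709  0.0308] [279.  143.6]
0.04 0.052 3 [ 0.5892 -0.0703  0.048 ] [279.  143.7]
0.052 0.058 80 [ 0.5885 -0.0752  0.0558] [278.8 150.1]
0.058 0.066 77 [ 0.5886 -0.0758  0.0597] [278.9 151.1]
plate z 0.01526007401196905
((0.5999618768692017, -0.1950598806142807), 0.09626960754394531, array([329.56589147, 345.55813953]))
((0.5832799077033997, -0.1332300305366516), 0.022297337651252747, array([281.22857143, 250.01428571]))
((0.6032906770706177, -0.105690136551857), 0.010440676473081112, array([313.85714286, 222.21428571]))
far [ 0.9947 -0.1027  0.5995 -0.027 ] -5.8940816
left [ 0.0954  0.9954  0.4589 -0.0746] 84.52619
right [ 0.1124  0.9937  0.7141 -0.1068] 83.54502
```

View pics/stud.png

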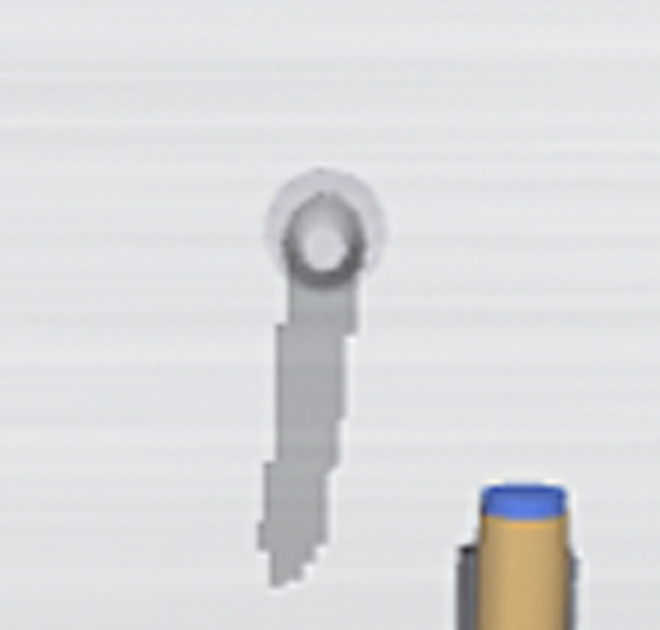

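Run:
```python
from h import *
s0=ctrl.state(); s1=dict(s0); s1["tcp_pos"]=np.array([.4599,.2071,.1599])
for f,s,zt,g in (("w1",s1,.022,(.4617,.2167)),("w1",s1,.026,None),("w2",s0,.1555,(.5833,-.1345))):
    d=np.load(f+".npz"); im,dp=d["im"],d["dp"]; H,S,V=hsv(im); cm=cam("wrist",s)
    m=((H<20)&(S>90)&(V>50)) if g else ((S<60)&(V>120))
    v,u=np.nonzero(m&(dp>0)); r,o=rays(cm,np.c_[u,v]); P=o+r*dp[v,u][:,None]
    if g is None: g=onz(cm,[(403,173)],.026)[0]
    k=np.hypot(P[:,0]-g[0],P[:,1]-g[1])<.03; print("zpct",np.percentile(P[k,2],[5,50,95]).round(4))
    t=k&(abs(P[:,2]-zt)<.003); Q=P[t,:2]
    # algebraic circle from left/right and near/far extents
    print(f,t.sum(),"min/max x",Q.min(0).round(4),Q.max(0).round(4),"mid",((Q.min(0)+Q.max(0))/2).round(4),"mean",Q.mean(0).round(4))
```

```text
zpct [0.0212 0.2406 0.2445]
w1 1308 min/max x [0.441  0.1949] [0.4829 0.2375] mid [0.4619 0.2162] mean [0.4619 0.2169]
zpct [0.0136 0.0258 0.0272]
w1 963 min/max x [0.5606 0.2146] [0.5962 0.2497] mid [0.5784 0.2322] mean [0.5783 0.2325]
zpct [0.1443 0.1563 0.2544]
w2 2592 min/max x [ 0.5612 -0.1462] [ 0.6044 -0.1145] mid [ 0.5828 -0.1304] mean [ 0.5837 -0.1295]
```

Emit:
{"method": "step_arm", "body": {
  "increments": [
    {"rx":0,"ry":0,"rz":0,"x":6.0,"y":-0.1,"z":4,"jaw":0.3},
    {"rx":0,"ry":0,"rz":0,"x":6.0,"y":-0.1,"z":6.5,"jaw":0.3},
    {"rx":0,"ry":0,"rz":0,"x":6.0,"y":-0.1,"z":7.5,"jaw":0.3},
    {"rx":0,"ry":0,"rz":0,"x":6.0,"y":-0.1,"z":7.5,"jaw":0.3},
    {"rx":0,"ry":0,"rz":0,"x":6.0,"y":-0.1,"z":8.2,"jaw":0.3},
    {"rx":0,"ry":0,"rz":0,"x":6.0,"y":-0.1,"z":8.8,"jaw":0.3},
    {"rx":0,"ry":0,"rz":0,"x":6.0,"y":-0.1,"z":9,"jaw":0.3}
  ]
}}

```text
time_s: 5.58
tcp_pos: [0.5888, -0.0762, 0.0798]
tool_rot: [0.745, 0.667, -0.0, -0.0]
contact_force: [0.4, -0.1, -1.5]
grip_width: 0.0428
grip_force: 25.0
```

Emit:
{"method": "step_arm", "body": {
  "increments": [
    {"rx":0,"ry":0,"rz":0,"x":0.05,"y":0,"z":1,"jaw":0.3},
    {"rx":0,"ry":0,"rz":0,"x":0.05,"y":0,"z":2,"jaw":0.3},
    {"rx":0,"ry":0,"rz":0,"x":0.05,"y":0,"z":3,"jaw":0.3},
    {"rx":0,"ry":0,"rz":0,"x":0.05,"y":0,"z":3.5,"jaw":0.3},
    {"rx":0,"ry":0,"rz":0,"x":0.05,"y":0,"z":3.6,"jaw":0.3}
  ]
}}

```text
time_s: 6.2
tcp_pos: [0.5888, -0.0754, 0.0435]
tool_rot: [0.745, 0.667, -0.0, -0.0]
contact_force: [0.3, 0.2, -1.3]
grip_width: 0.0428
grip_force: 25.0
```

Emit:
{"method": "step_arm", "body": {
  "increments": [
    {"rx":0,"ry":0,"rz":0,"x":0,"y":0,"z":0,"jaw":0.62},
    {"rx":0,"ry":0,"rz":0,"x":0,"y":0,"z":0,"jaw":0.62},
    {"rx":0,"ry":0,"rz":0,"x":0,"y":0,"z":0,"jaw":0.62},
    {"rx":0,"ry":0,"rz":0,"x":0,"y":0,"z":-4,"jaw":0.62},
    {"rx":0,"ry":0,"rz":0,"x":0,"y":0,"z":-8,"jaw":0.7},
    {"rx":0,"ry":0,"rz":0,"x":1,"y":0,"z":-11.6,"jaw":0.7}
  ]
}}

```text
time_s: 6.95
tcp_pos: [0.59, -0.0659, 0.1616]
tool_rot: [0.745, 0.667, 0.0, 0.0]
contact_force: [0.0, 0.9, 0.4]
grip_width: 0.0637
grip_force: 0.0
```

Emit:
{"method": "step_arm", "body": {
  "increments": [
    {"rx":0,"ry":0,"rz":1.46,"x":29.5,"y":-4.8,"z":0,"jaw":0.7},
    {"rx":0,"ry":0,"rz":1.46,"x":29.5,"y":-4.8,"z":0,"jaw":0.7},
    {"rx":0,"ry":0,"rz":1.46,"x":29.5,"y":-4.8,"z":0,"jaw":0.7},
    {"rx":0,"ry":0,"rz":1.46,"x":29.5,"y":-4.8,"z":0,"jaw":0.7},
    {"rx":0,"ry":0,"rz":1.46,"x":29.5,"y":-4.8,"z":0,"jaw":0.7},
    {"rx":0,"ry":0,"rz":1.46,"x":29.5,"y":-4.8,"z":0,"jaw":0.7},
    {"rx":0,"ry":0,"rz":1.46,"x":29.5,"y":-4.8,"z":0,"jaw":0.7},
    {"rx":0,"ry":0,"rz":1.46,"x":29.5,"y":-4.8,"z":0,"jaw":0.7},
    {"rx":0,"ry":0,"rz":1.46,"x":29.5,"y":-4.8,"z":0,"jaw":0.7},
    {"rx":0,"ry":0,"rz":1.46,"x":29.5,"y":-4.8,"z":0,"jaw":0.7}
  ]
}}

```text
time_s: 8.2
tcp_pos: [0.5747, 0.233, 0.1601]
tool_rot: [1.0, 0.001, 0.0, -0.0]
contact_force: [0.4, 0.0, -0.4]
grip_width: 0.0639
grip_force: 0.0
```

```bash
cat >> h.py <<'E'
def topface(cm,im,dp,m,zt,g,rad=.03):
    v,u=np.nonzero(m&(dp>0)); r,o=rays(cm,np.c_[u,v]); P=o+r*dp[v,u][:,None]
    t=(np.hypot(P[:,0]-g[0],P[:,1]-g[1])<rad)&(abs(P[:,2]-zt)<.003); Q=P[t,:2]
    print("n",t.sum(),"min",Q.min(0).round(4),"max",Q.max(0).round(4),"mid",((Q.min(0)+Q.max(0))/2).round(4),"px",u[t].mean().round(),v[t].mean().round()); return (Q.min(0)+Q.max(0))/2
E
python3 - <<'E'
from h import *
cm,im,dp=shot("wrist","w3"); H,S,V=hsv(im)
c=topface(cm,im,dp,(S<60)&(V>120),.026,(.5784,.2322)); delta([*c,.036],ang=0)
# copper on stud from top camera
cm,im,dp=shot("top","top2"); H,S,V=hsv(im); print(ring(cm,(H<20)&(S>90)&(V>60),.029,(.589,-.076))[0])
cv2.imwrite("pics/w3c.png",np.hstack([cv2.resize(np.load("w3.npz")["im"],(480,360)),cv2.resize(im[170:255,295:375],(320,340),interpolation=2)[:,:].copy() if 0 else cv2.resize(im[170:260,295:375],(320,360),interpolation=2)]))
E
```

```text
n 865 min [0.5615 0.2145] max [0.5967 0.2497] mid [0.5791 0.2321] px 282.0 208.0
tcp [0.5747 0.233  0.1601] F [-0.8  0.5  0.2] grip 0.06371540013617072 d_cm [ 0.44  0.09 12.41] xang 0.002 rz 0.002 q [-3.1416e+00 -3.5000e-03 -1.0000e-04]
((0.45716220140457153, -0.15148068964481354), 0.7528287768363953, array([417.12935323, 226.79270315]))
```

View pics/w3c.png

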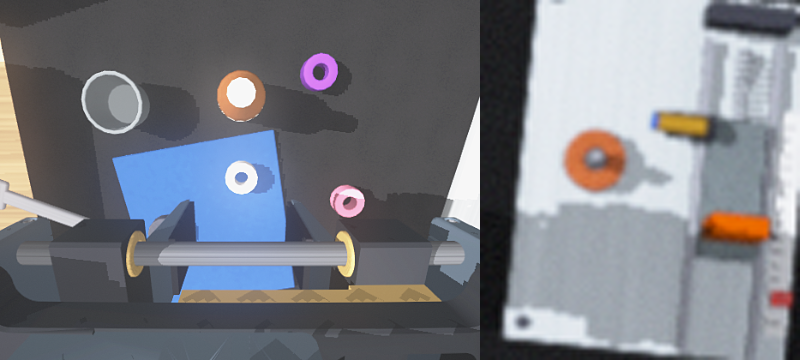

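The left panel shows the white collar on the board, centred at wrist (282,208), with the bottle well behind it. The right panel shows the copper ring threaded on the stud. Next I grip the white collar.

Emit:
{"method": "step_arm", "body": {
  "increments": [
    {"rx":0,"ry":0,"rz":0,"x":0.45,"y":0.1,"z":5,"jaw":0.7},
    {"rx":0,"ry":0,"rz":0,"x":0.45,"y":0.1,"z":10,"jaw":0.7},
    {"rx":0,"ry":0,"rz":0,"x":0.45,"y":0.1,"z":12.4,"jaw":0.7},
    {"rx":0,"ry":0,"rz":0,"x":0.45,"y":0.1,"z":12.4,"jaw":0.7},
    {"rx":0,"ry":0,"rz":0,"x":0.45,"y":0.1,"z":12.4,"jaw":0.25},
    {"rx":0,"ry":0,"rz":0,"x":0.45,"y":0.1,"z":12.4,"jaw":0.25},
    {"rx":0,"ry":0,"rz":0,"x":0.45,"y":0.1,"z":12.4,"jaw":0.25},
    {"rx":0,"ry":0,"rz":0,"x":0.45,"y":0.1,"z":12.4,"jaw":0.25}
  ],
  "newtons": 12
}}

```text
time_s: 9.3
tcp_pos: [0.5793, 0.232, 0.0362]
tool_rot: [1.0, 0.0, 0.0, -0.0]
contact_force: [0.4, -0.1, 1.3]
grip_width: 0.0364
grip_force: 12.0
```

Emit:
{"method": "step_arm", "body": {
  "increments": [
    {"rx":0,"ry":0,"rz":0,"x":0,"y":0,"z":-5,"jaw":0.25},
    {"rx":0,"ry":0,"rz":0,"x":0,"y":0,"z":-10,"jaw":0.25},
    {"rx":0,"ry":0,"rz":-1.46,"x":0.95,"y":30.8,"z":-10,"jaw":0.25},
    {"rx":0,"ry":0,"rz":-1.46,"x":0.95,"y":30.8,"z":-10,"jaw":0.25},
    {"rx":0,"ry":0,"rz":-1.46,"x":0.95,"y":30.8,"z":-10,"jaw":0.25},
    {"rx":0,"ry":0,"rz":-1.46,"x":0.95,"y":30.8,"z":-10,"jaw":0.25},
    {"rx":0,"ry":0,"rz":-1.46,"x":0.95,"y":30.8,"z":-10,"jaw":0.25},
    {"rx":0,"ry":0,"rz":-1.46,"x":0.95,"y":30.8,"z":-10,"jaw":0.25},
    {"rx":0,"ry":0,"rz":-1.46,"x":0.95,"y":30.8,"z":-10,"jaw":0.25},
    {"rx":0,"ry":0,"rz":-1.46,"x":0.95,"y":30.8,"z":-10,"jaw":0.25}
  ]
}}

```text
time_s: 10.55
tcp_pos: [0.5888, -0.0766, 0.136]
tool_rot: [0.76, 0.65, -0.0, -0.0]
contact_force: [-0.6, 0.6, 0.7]
grip_width: 0.0363
grip_force: 12.0
```

Emit:
{"method": "step_arm", "body": {
  "increments": [
    {"rx":0,"ry":0,"rz":0,"x":0,"y":0,"z":0,"jaw":0.25},
    {"rx":0,"ry":0,"rz":0,"x":0,"y":0,"z":0,"jaw":0.25}
  ]
}}

```text
time_s: 10.8
tcp_pos: [0.5889, -0.0759, 0.136]
tool_rot: [0.763, 0.646, 0.0, 0.0]
contact_force: [-0.2, 0.0, 0.2]
grip_width: 0.0365
grip_force: 12.0
```

Run:
```python
from h import *
delta([.5888,-.0762,.09],ang=1.461)
```

```text
tcp [ 0.5889 -0.0759  0.136 ] F [-0.2  0.   0.2] grip 0.03653433277871967 d_cm [-0.03 -0.01  4.6 ] xang 1.405 rz -0.056 q [2.3981 2.0294 0.    ]
```

Emit:
{"method": "step_arm", "body": {
  "increments": [
    {"rx":0,"ry":0,"rz":-0.056,"x":0,"y":0,"z":3,"jaw":0.25},
    {"rx":0,"ry":0,"rz":-0.056,"x":0,"y":0,"z":4.4,"jaw":0.25},
    {"rx":0,"ry":0,"rz":-0.056,"x":0,"y":0,"z":5,"jaw":0.25},
    {"rx":0,"ry":0,"rz":-0.056,"x":0,"y":0,"z":5.6,"jaw":0.25},
    {"rx":0,"ry":0,"rz":-0.056,"x":0,"y":0,"z":5.6,"jaw":0.25}
  ]
}}

```text
time_s: 11.42
tcp_pos: [0.589, -0.076, 0.0801]
tool_rot: [0.744, 0.669, 0.0, 0.0]
contact_force: [0.2, -0.5, 0.1]
grip_width: 0.0361
grip_force: 12.0
```

Emit:
{"method": "step_arm", "body": {
  "increments": [
    {"rx":0,"ry":0,"rz":0,"x":0,"y":0,"z":1,"jaw":0.25},
    {"rx":0,"ry":0,"rz":0,"x":0,"y":0,"z":1.8,"jaw":0.25},
    {"rx":0,"ry":0,"rz":0,"x":0,"y":0,"z":2.25,"jaw":0.25},
    {"rx":0,"ry":0,"rz":0,"x":0,"y":0,"z":2.25,"jaw":0.25}
  ]
}}

```text
time_s: 11.92
tcp_pos: [0.5888, -0.076, 0.0571]
tool_rot: [0.743, 0.669, -0.0, -0.0]
contact_force: [-0.2, -0.1, 0.0]
grip_width: 0.0365
grip_force: 12.0
```

Emit:
{"method": "step_arm", "body": {
  "increments": [
    {"rx":0,"ry":0,"rz":0,"x":0,"y":0,"z":0,"jaw":0.55},
    {"rx":0,"ry":0,"rz":0,"x":0,"y":0,"z":0,"jaw":0.55},
    {"rx":0,"ry":0,"rz":0,"x":0,"y":0,"z":0,"jaw":0.55},
    {"rx":0,"ry":0,"rz":0,"x":0,"y":0,"z":-5,"jaw":0.55},
    {"rx":0,"ry":0,"rz":0,"x":0,"y":0,"z":-10,"jaw":0.55},
    {"rx":0,"ry":0,"rz":0,"x":-16,"y":-5.2,"z":-14,"jaw":0.55},
    {"rx":0,"ry":0,"rz":0,"x":-16,"y":-5.2,"z":-14,"jaw":0.55},
    {"rx":0,"ry":0,"rz":0,"x":-16,"y":-5.2,"z":-14,"jaw":0.55},
    {"rx":0,"ry":0,"rz":0,"x":-16,"y":-5.2,"z":-14,"jaw":0.55},
    {"rx":0,"ry":0,"rz":0,"x":-16,"y":-5.2,"z":-14,"jaw":0.55}
  ]
}}

```text
time_s: 13.18
tcp_pos: [0.5203, -0.2294, 0.1974]
tool_rot: [0.744, 0.669, 0.0, -0.0]
contact_force: [0.1, 0.5, -0.8]
grip_width: 0.0502
grip_force: 0.0
```

Emit:
{"method": "step_arm", "body": {
  "increments": [
    {"rx":0,"ry":0,"rz":0,"x":0,"y":0,"z":0,"jaw":0.55},
    {"rx":0,"ry":0,"rz":0,"x":0,"y":0,"z":0,"jaw":0.55}
  ]
}}

```text
time_s: 13.42
tcp_pos: [0.5206, -0.2287, 0.1972]
tool_rot: [0.743, 0.669, -0.0, -0.0]
contact_force: [0.6, -0.1, -0.2]
grip_width: 0.0499
grip_force: 0.0
```

Run:
```python
from h import *
cm,im,dp=shot("wrist","w4"); H,S,V=hsv(im); delta([.538,-.167,.082],ang=1.464)
for n,m,z in (("orange",(H<20)&(S>170)&(V>100),.082),("red",((H<5)|(H>173))&(S>120)&(V>80),.03)):
    cs=cv2.findContours(m.astype(np.uint8),cv2.RETR_EXTERNAL,2)[0]
    for q in sorted(cs,key=cv2.contourArea)[-3:]: e=cv2.minAreaRect(q); print(n,cv2.contourArea(q),e,onz(cm,[e[0]],z))
```

```text
tcp [ 0.5206 -0.2289  0.1973] F [-0.3 -1.  -0.8] grip 0.05014254423785345 d_cm [ 6.34  1.09 11.53] xang 1.466 rz 0.002 q [-2.3341e+00 -2.1021e+00  1.0000e-04]
orange 0.5 ((253.73855590820312, 186.12844848632812), (11.398133277893066, 2.873478889465332), 73.3007583618164) [[ 0.5006909  -0.19691569  0.082     ]]
orange 5.0 ((229.7941436767578, 328.32354736328125), (2.6678919792175293, 4.123105525970459), 14.03624439239502) [[ 0.45867785 -0.33612106  0.082     ]]
orange 108.0 ((80.25000762939453, 346.2500305175781), (23.33452033996582, 9.899495124816895), 45.0) [[ 0.30254043 -0.34230229  0.082     ]]
red 36.0 ((230.7647247314453, 326.94122314453125), (5.820855140686035, 9.216353416442871), 14.03624439239502) [[ 0.44621332 -0.3705801   0.03      ]]
red 65.5 ((249.5, 187.5), (13.0, 9.0), 90.0) [[ 0.49057375 -0.20640896  0.03      ]]
red 130.0 ((80.53205871582031, 346.2377014160156), (23.34321403503418, 10.443016052246094), 42.51044845581055) [[ 0.25791417 -0.37978114  0.03      ]]
```

View pics/w4.png

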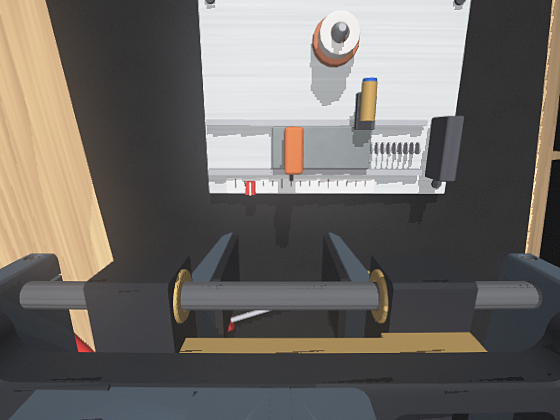

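The view shows both rings on the stud at (337,38), the handle top at (293,150), the black pointer at (291,178) and the red mark at (250,188).

Run:
```python
from h import *
d=np.load("w4.npz"); im,dp=d["im"],d["dp"]; H,S,V=hsv(im); cm=cam("wrist")
def pts(m): 
    v,u=np.nonzero(m&(dp>0)); r,o=rays(cm,np.c_[u,v]); return o+r*dp[v,u][:,None],u,v
box=lambda u0,u1,v0,v1:(np.arange(560)[None]>=u0)&(np.arange(560)[None]<u1)&(np.arange(420)[:,None]>=v0)&(np.arange(420)[:,None]<v1)
yaw=-.104; ex=np.array([np.cos(yaw),np.sin(yaw)]); ey=np.array([-ex[1],ex[0]])
def rep(n,P,u,v): print(n,len(P),"z",np.percentile(P[:,2],[5,50,95]).round(4),"along",np.percentile(P[:,:2]@ex,[2,50,98]).round(4),"lat",np.percentile(P[:,:2]@ey,[2,98]).round(4),"px",u.mean().round(1),v.mean().round(1),"mean",P.mean(0).round(4))
P,u,v=pts((H<22)&(S>130)&(V>80)&box(278,312,115,185)); t=abs(P[:,2]-.082)<.004; rep("handle",P[t],u[t],v[t])
P,u,v=pts((V<70)&box(283,302,173,184)); rep("pointer",P,u,v)
P,u,v=pts(((H<8)|(H>170))&(S>100)&box(240,262,175,200)); rep("mark",P,u,v)
cr=cv2.resize(im[165:205,235:310],None,fx=8,fy=8,interpolation=0); cv2.imwrite("pics/cr.png",cr)
Wp=np.array([.5887,-.0761]); print("stud along",Wp@ex,"lat",Wp@ey)
P,u,v=pts((S<60)&(V>120)&box(310,362,5,70)); 
for a in(.02,.03,.04,.05): k=(P[:,2]>a)&(P[:,2]<a+.01); print(a,k.sum(),np.median(P[k,2]) if k.any() else 0)
```

```text
handle 826 z [0.0805 0.0821 0.0834] along [0.5455 0.5524 0.5598] lat [-0.1319 -0.0955] px 293.5 149.9 mean [ 0.5379 -0.1702  0.0821]
pointer 16 z [0.0252 0.0263 0.0269] along [0.5516 0.5527 0.5537] lat [-0.147 -0.142] px 291.0 177.2 mean [ 0.5347 -0.201   0.0262]
mark 101 z [0.0205 0.027  0.0282] along [0.5035 0.5106 0.5139] lat [-0.1622 -0.1491] px 250.0 187.4 mean [ 0.4906 -0.2072  0.0263]
stud along 0.593419319619739 lat -0.014574330243478572
0.02 40 0.024282113732373573
0.03 75 0.036361041560226626
0.04 1136 0.04721479068326523
0.05 45 0.058655445248054106
```

View pics/cr.png

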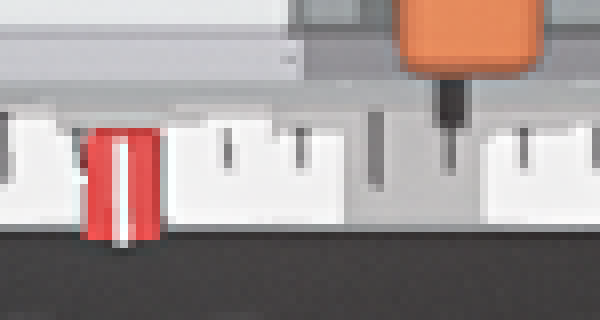

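The crop shows the mark's white centre line at wrist column 250.2 and the pointer centre at 291.5. Both rings are home: the collar top measures z = 0.047, as expected.

Emit:
{"method": "step_arm", "body": {
  "increments": [
    {"rx":0,"ry":0,"rz":0,"x":6,"y":1.1,"z":0,"jaw":0.4},
    {"rx":0,"ry":0,"rz":0,"x":6,"y":1.1,"z":3,"jaw":0.4},
    {"rx":0,"ry":0,"rz":0,"x":6,"y":1.1,"z":6,"jaw":0.4},
    {"rx":0,"ry":0,"rz":0,"x":6,"y":1.1,"z":6,"jaw":0.4}
  ]
}}

```text
time_s: 13.98
tcp_pos: [0.5366, -0.1702, 0.1359]
tool_rot: [0.743, 0.669, -0.001, -0.002]
contact_force: [-0.8, 0.5, -0.1]
grip_width: 0.0365
grip_force: 0.0
```

Run:
```python
from h import *
d=np.load("w4.npz"); s=ctrl.state(); delta([.5378,-.1705,.07])
s1=dict(s); s1["tcp_pos"]=np.array([.5206,-.2289,.1973]); cm=cam("wrist",s1); ex=np.array([np.cos(.105),-np.sin(.105)])
for zm in(.027,.028):
  a=onz(cm,[(249.9,188)],zm)[0,:2]@ex
  for zp in(.026,.0275): print(zm,zp,(onz(cm,[(291,177.5)],zp)[0,:2]@ex-a))
dp=d["dp"]; print("mark line depth z",[ (lambda r,o:(o+r[0]*dp[v,250])[2].round(4))(*rays(cm,[(250,v)])) for v in range(182,196)])
c=d["im"][186].astype(int); print(c[242:258].tolist()); print(d["im"][177,286:297].sum(-1).tolist(),d["im"][178,286:297].sum(-1).tolist())
```

```text
tcp [ 0.5366 -0.1702  0.1359] F [-0.8  0.5 -0.1] grip 0.03645514341964022 d_cm [-0.03  0.14  6.59] xang 1.466 rz None q [-2.3323 -2.0996  0.0025]
0.027 0.026 0.04318987670841534
0.027 0.0275 0.04314273553612835
0.028 0.026 0.04308489378333247
0.028 0.0275 0.04303775261104548
mark line depth z [np.float64(0.028), np.float64(0.0265), np.float64(0.0288), np.float64(0.0286), np.float64(0.0288), np.float64(0.0275), np.float64(0.0276), np.float64(0.027), np.float64(0.0279), np.float64(0.0273), np.float64(0.0283), np.float64(0.0281), np.float64(0.0277), np.float64(0.0265)]
[[241, 241, 241], [247, 247, 245], [245, 246, 235], [135, 134, 172], [72, 73, 226], [82, 84, 228], [86, 88, 226], [200, 200, 234], [252, 251, 239], [96, 98, 227], [79, 81, 224], [84, 85, 228], [60, 62, 192], [182, 181, 173], [255, 255, 251], [243, 243, 243]]
[523, 533, 511, 365, 169, 182, 195, 386, 547, 522, 520] [529, 539, 513, 357, 168, 183, 196, 392, 549, 531, 530]
```

Emit:
{"method": "step_arm", "body": {
  "increments": [
    {"rx":0,"ry":0,"rz":0,"x":0,"y":0.13,"z":4,"jaw":0.4},
    {"rx":0,"ry":0,"rz":0,"x":0,"y":0.13,"z":6.6,"jaw":0.4},
    {"rx":0,"ry":0,"rz":0,"x":0,"y":0.13,"z":6.6,"jaw":0.4},
    {"rx":0,"ry":0,"rz":0,"x":0,"y":0.13,"z":6.6,"jaw":0.05},
    {"rx":0,"ry":0,"rz":0,"x":0,"y":0.13,"z":6.6,"jaw":0.05},
    {"rx":0,"ry":0,"rz":0,"x":0,"y":0.13,"z":6.6,"jaw":0.05},
    {"rx":0,"ry":0,"rz":0,"x":0,"y":0.13,"z":6.6,"jaw":0.05}
  ],
  "newtons": 40
}}

```text
time_s: 14.85
tcp_pos: [0.5381, -0.1713, 0.0726]
tool_rot: [0.743, 0.669, -0.0, -0.0]
contact_force: [-8.4, -0.7, 11.3]
grip_width: 0.0154
grip_force: 40.0
```

Run:
```python
from h import *
s=ctrl.state(); delta([.5378,-.1705,.07]); ex=np.array([np.cos(.105),-np.sin(.105)]); print("along",s["tcp_pos"][:2]@ex)
```

```text
tcp [ 0.5381 -0.1713  0.0726] F [-8.4 -0.7 11.3] grip 0.015352309306837534 d_cm [ 0.07 -0.04  0.26] xang 1.465 rz None q [-2.3350e+00 -2.1009e+00  1.3000e-03]
along 0.5530691367443172
```

Emit:
{"method": "step_arm", "body": {
  "increments": [
    {"rx":0,"ry":0,"rz":0,"x":0,"y":-1,"z":-0.2,"jaw":0.05},
    {"rx":0,"ry":0,"rz":0,"x":0,"y":-2,"z":-0.2,"jaw":0.05},
    {"rx":0,"ry":0,"rz":0,"x":0,"y":-3,"z":-0.2,"jaw":0.05},
    {"rx":0,"ry":0,"rz":0,"x":0,"y":-4,"z":-0.2,"jaw":0.05},
    {"rx":0,"ry":0,"rz":0,"x":0,"y":-4.35,"z":-0.2,"jaw":0.05},
    {"rx":0,"ry":0,"rz":0,"x":0,"y":-4.35,"z":-0.2,"jaw":0.05},
    {"rx":0,"ry":0,"rz":0,"x":0,"y":-4.35,"z":-0.2,"jaw":0.05},
    {"rx":0,"ry":0,"rz":0,"x":0,"y":-4.35,"z":-0.2,"jaw":0.05}
  ]
}}

```text
time_s: 15.85
tcp_pos: [0.4958, -0.1668, 0.0728]
tool_rot: [0.743, 0.669, 0.0, -0.0]
contact_force: [7.8, -3.4, -35.6]
grip_width: 0.016
grip_force: 40.0
```

Run:
```python
from h import *
s=ctrl.state(); delta([.5378,-.1705,.07]); ex=np.array([np.cos(.105),-np.sin(.105)]); print("along",s["tcp_pos"][:2]@ex)
_,a,dp=shot("top","t3"); _,b,_=shot("scene","s3"); _,w,_=shot("wrist","w5")
f=lambda i,y,x,h:cv2.resize(i[y:y+h,x:x+h],(260,260),interpolation=cv2.INTER_CUBIC)
# scene crop around the jig, larger
cv2.imwrite("pics/fin.png",np.hstack([f(a,195,325,65),f(b,150,190,65),f(w,110,190,160)]))
```

```text
tcp [ 0.4958 -0.1668  0.0728] F [  7.8  -3.4 -35.6] grip 0.01598987597216083 d_cm [0.07 4.22 0.28] xang 1.465 rz None q [-2.3356 -2.101  -0.    ]
along 0.5105508650974248
```

View pics/fin.png

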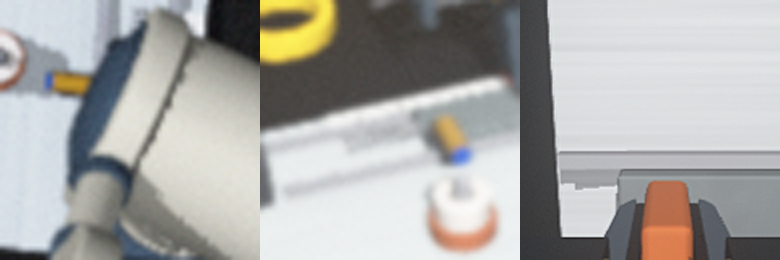

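The final crops show the rings on the stud and the handle in the jaws, but the mark is hidden by the arm. I'll trim 1 mm and relieve the upward pull. Then I'll check travel by the sensor's displacement between wrist views.

Emit:
{"method": "step_arm", "body": {
  "increments": [
    {"rx":0,"ry":0,"rz":0,"x":0,"y":-0.1,"z":0.15,"jaw":0.05},
    {"rx":0,"ry":0,"rz":0,"x":0,"y":-0.1,"z":0.15,"jaw":0.05},
    {"rx":0,"ry":0,"rz":0,"x":0,"y":-0.1,"z":0.15,"jaw":0.05},
    {"rx":0,"ry":0,"rz":0,"x":0,"y":-0.1,"z":0.15,"jaw":0.05}
  ]
}}

```text
time_s: 16.5
tcp_pos: [0.4961, -0.1669, 0.0727]
tool_rot: [0.743, 0.669, 0.001, 0.001]
contact_force: [9.3, 1.4, -9.8]
grip_width: 0.0158
grip_force: 40.0
```

Run:
```python
from h import *
s=ctrl.state(); delta([.5378,-.1705,.07]); ex=np.array([np.cos(.105),-np.sin(.105)]); print("along",s["tcp_pos"][:2]@ex)
cw,_,_=shot("wrist","w6"); ct,_,_=shot("top","t4")
s1=dict(s); s1["tcp_pos"]=np.array([.5206,-.2289,.1973]); q=[.743,.669,0,0]; s1["tool_rot"]=s["tool_rot"]
for f,cm in (("w4",cam("wrist",s1)),("w6",cw),("top2",ct),("t4",ct)):
    d=np.load(f+".npz"); H,S,V=hsv(d["im"]); dp=d["dp"]
    for n,m,z,lim in (("blue",(H>100)&(H<130)&(S>120)&(V>80),.04,((.5,.68),(-.12,-.06))),("brass",(H>10)&(H<28)&(S>80)&(V>90),.04,((.5,.66),(-.16,-.08))),("orange",(H<20)&(S>130)&(V>80),.082,((.45,.6),(-.2,-.13)))):
        v,u=np.nonzero(m); W=onz(cm,np.c_[u,v],z); k=(W[:,0]>lim[0][0])&(W[:,0]<lim[0][1])&(W[:,1]>lim[1][0])&(W[:,1]<lim[1][1])
        if k.sum()<4: continue
        r,o=rays(cm,np.c_[u[k],v[k]]); P=o+r*dp[v[k],u[k]][:,None]; a=W[k][:,:2]@ex
        print(f,n,k.sum(),"z",np.median(P[:,2]).round(4),"along@z: lo,mean,hi",np.percentile(a,[3,97]).round(4),a.mean().round(4),"depth",np.percentile(P[:,:2]@ex,[3,50,97]).round(4),"px",u[k].mean().round(1),v[k].mean().round(1))
```

```text
tcp [ 0.4961 -0.1669  0.0727] F [ 9.3  1.4 -9.8] grip 0.015790699407258798 d_cm [0.08 4.19 0.28] xang 1.465 rz None q [2.3338 2.0992 0.0026]
along 0.5108293820818667
w4 blue 40 z 0.0503 along@z: lo,mean,hi [0.619  0.6309] 0.6251 depth [0.6174 0.6224 0.628 ] px 369.8 79.0
w4 brass 661 z 0.0506 along@z: lo,mean,hi [0.5523 0.6314] 0.6169 depth [0.5501 0.621  0.6289] px 359.6 104.5
w4 orange 902 z 0.082 along@z: lo,mean,hi [0.5142 0.5603] 0.5507 depth [0.5084 0.5527 0.5603] px 290.5 152.4
w6 blue 157 z 0.0496 along@z: lo,mean,hi [0.5763 0.5892] 0.5828 depth [0.5744 0.579  0.5855] px 404.0 156.0
w6 brass 1488 z 0.05 along@z: lo,mean,hi [0.5756 0.5898] 0.5825 depth [0.5736 0.5784 0.5857] px 400.1 189.0
w6 orange 2035 z 0.0812 along@z: lo,mean,hi [0.5039 0.5179] 0.511 depth [0.5037 0.5107 0.518 ] px 280.8 261.4
top2 brass 73 z 0.0501 along@z: lo,mean,hi [0.5512 0.6314] 0.6134 depth [0.5473 0.6222 0.6316] px 346.1 204.9
top2 orange 109 z 0.0803 along@z: lo,mean,hi [0.5171 0.5614] 0.5511 depth [0.5197 0.5527 0.5664] px 359.1 227.2
t4 brass 42 z 0.0491 along@z: lo,mean,hi [0.5765 0.5892] 0.5832 depth [0.5445 0.5819 0.589 ] px 342.7 215.3
```

Emit:
{"method": "step_arm", "body": {
  "increments": [
    {"rx":0,"ry":0,"rz":0,"x":0,"y":-0.12,"z":0.05,"jaw":0.05},
    {"rx":0,"ry":0,"rz":0,"x":0,"y":-0.12,"z":0.05,"jaw":0.05},
    {"rx":0,"ry":0,"rz":0,"x":0,"y":-0.12,"z":0.05,"jaw":0.05},
    {"rx":0,"ry":0,"rz":0,"x":0,"y":-0.12,"z":0.05,"jaw":0.05}
  ]
}}

```text
time_s: 17.1
tcp_pos: [0.4952, -0.1668, 0.0726]
tool_rot: [0.744, 0.669, 0.001, 0.002]
contact_force: [9.2, 2.5, -0.5]
grip_width: 0.0157
grip_force: 40.0
```

Run:
```python
from h import *
s=ctrl.state(); delta([.5378,-.1705,.07]); ex=np.array([np.cos(.105),-np.sin(.105)]); print("along",s["tcp_pos"][:2]@ex)
cw,_,_=shot("wrist","w7"); cs,im,_=shot("scene","s7")
s1=dict(s); s1["tcp_pos"]=np.array([.5206,-.2289,.1973])
s1["tool_rot"]=R.from_rotvec([-2.3341,-2.1021,1e-4]).as_quat()
for f,cm in (("w4",cam("wrist",s1)),("w7",cw)):
    H,S,V=hsv(np.load(f+".npz")["im"])
    for n,m,z,lim in (("blue",(H>100)&(H<130)&(S>120)&(V>80),.05,((.5,.68),(-.12,-.06))),("brass",(H>15)&(H<28)&(S>80)&(V>90),.05,((.56,.66),(-.13,-.085))),("orange",(H<20)&(S>130)&(V>80),.082,((.45,.6),(-.19,-.16)))):
        v,u=np.nonzero(m); W=onz(cm,np.c_[u,v],z); k=(W[:,0]>lim[0][0])&(W[:,0]<lim[0][1])&(W[:,1]>lim[1][0])&(W[:,1]<lim[1][1])
        a=W[k][:,:2]@ex; lo,hi=np.percentile(a,[2,98]); print(f,n,k.sum(),"along",lo.round(4),((lo+hi)/2).round(4),hi.round(4))
H,S,V=hsv(im); v,u=np.nonzero(((H<6)|(H>172))&(S>110)&(V>80)); W=onz(cs,np.c_[u,v],.028); k=(abs(W[:,0]-.4906)<.03)&(abs(W[:,1]+.207)<.03)
print("scene mark px",k.sum(), (u[k].mean(),v[k].mean()) if k.any() else None)
```

```text
tcp [ 0.4952 -0.1668  0.0726] F [ 9.2  2.5 -0.5] grip 0.0157263085906025 d_cm [0.08 4.27 0.28] xang 1.465 rz None q [2.3333 2.0986 0.0033]
along 0.5100009840365632
w4 blue 40 along 0.6156 0.6214 0.6272
w4 brass 195 along 0.615 0.6214 0.6279
w4 orange 638 along 0.5456 0.5528 0.56
w7 blue 157 along 0.5718 0.5779 0.584
w7 brass 739 along 0.5711 0.5779 0.5847
w7 orange 469 along 0.5026 0.5099 0.5172
scene mark px 0 None
```

The sensor moved 43.5 mm and the handle 42.9 mm, against 43.4 mm needed. The slide is at the mark and the jaws hold it, so I'm handing in.

```bash
python3 -c "from bench import ctrl; print(ctrl.sign_off())"
```

```text
the job is handed in; nothing more can be done
None
```

The job is handed in: copper then white are fully home on the stud, and the gripper is still holding the slide within about 0.5 mm of the red mark by my measurements. The arm hid the mark in the last pictures, so that comes from the slide's travel, not from seeing the pointer at the mark.

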